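# Push the ceramic spacer through the gap to the chute

## Task

On the dark raised ledge, push the beige ceramic spacer through the narrow gap between the steel gooseneck collar and the chrome mic clip body, and on over the edge so that it slides down the aluminium chute into the black bin. Only push it gently with the fingers along the ledge: do not pinch, lift or carry it. Leave the three red battery caps standing where they are.

Things in the scene. Friction and masses are not known exactly. Their poses are not given: they have to be found in the camera images.
- ledge: fixed dark flat-topped ledge, top 100 mm above the table. Origin: at table height under the middle of the gap. x axis: across the ledge, from the collar to the clip body; y axis: the direction of the push, through the gap to the chute. The top spans x -130..130 mm, y -270..30 mm
- gap_mid (a point): the middle of the gap, at the height of the ledge's top; axes as the ledge's. The gap is 62 mm wide (x -31..31 mm) between collar and clip body
- collar (a point): steel gooseneck collar fixed on the ledge, one side of the gap: an upright cylinder 44 mm across, 42 mm high; this point is the centre of its underside (ledge x = -53, y = 0 mm)
- clip_body (a point): chrome mic clip body fixed on the ledge, the other side of the gap: a block 44 mm (x) by 40 mm (y) by 32 mm high, its upright edges rounded (7 mm), with a small open C-shaped clip on it reaching 49 mm above the ledge; this point is the centre of its underside (ledge x = +53, y = 0 mm)
- chute_lip (a point): middle of the ledge's edge where the aluminium chute begins (ledge y = 30 mm, on the top). The chute slopes down at 31.5 degrees to ledge y = 128 mm, 40 mm above the table; it is slippery, 94 mm wide inside, with 16 mm side lips. The spacer slides down it by itself into the bin once its middle is pushed past this edge
- spacer_center (a point): centre of the loose beige ceramic spacer, a flat block with two dark round marks on top: 56 mm along its x axis, 76 mm along y, 24 mm high (centre 12 mm above the ledge), 0.2 to 0.34 kg. It starts flat on the ledge before the gap, up to 35 mm to one side and turned up to 26 degrees from the ledge's y axis; it passes the gap only lengthwise
- bin: fixed black open bin at the foot of the chute, on the table. Origin: centre of its underside, axes as the ledge's. Outside 128 mm (x) by 180 mm (y); floor 4 mm thick and slippery; walls 4 mm thick and 65 mm high, but only 28 mm on the chute side (-y)
- cap1: red battery cap, loose upright cylinder 27 mm across, 22 mm high, standing on the ledge outside the collar; origin at the centre of its underside
- cap2: red battery cap, the same, standing on the ledge outside the clip body; origin at the centre of its underside
- cap3: red battery cap, the same, standing near a rear corner of the ledge; origin at the centre of its underside
Things that resemble listed ones, but are neither listed nor needed, are in the scene too. There is more than one size of the part that bears spacer_center; the job needs the smallest.

How it is judged:
On the way:
1. the spacer lies flat on the ledge in the gap between collar and clip body (y of spacer_center in the frame of ledge between -0.035 and 0.025 m and x of spacer_center in the frame of ledge between -0.009 and 0.009 m and z of spacer_center in the frame of ledge between 0.106 and 0.118 m), for 0.1 s.
At the end, for the whole second after the job is handed in: The spacer went through the gap lying on the ledge, and rests in the bin with its centre within the walls and less than 45 mm above the table; the three caps stand within 12 mm of where they began (x of spacer_center in the frame of bin between -0.06 and 0.06 m and y of spacer_center in the frame of bin between -0.086 and 0.086 m and z of spacer_center in the frame of bin below 0.045 m and linear speed of spacer below 0.02 m/s and distance of each of cap1, cap2, cap3 from where it was at the start of the episode below 0.012 m); the robot touches nothing.
It fails at once if the spacer is lifted: its centre more than 15 mm above where it lies on the ledge (z of spacer_center in the frame of ledge above 0.127 m).
It fails at once if the spacer is pinched or shoved hard: more than 25 N between it and the fingers (contact force between the fingers and spacer above 25 N).
It fails at once if a battery cap is knocked away or over (distance of any of cap1, cap2, cap3 from where it was at the start of the episode above 0.015 m or angle between any of cap1, cap2, cap3's own z axis and vertical above 0.5 rad).
It also fails if it takes over 64 s, if anything falls off the work surface, if the arm or the gripper's body presses on something with over 40 N, if the wrist force passes 120 N, or if a joint passes its speed limit or range.

## Robot

A 6-joint arm with a two-finger parallel gripper is mounted at the origin on the work surface. World frame = base frame: x ahead of the robot, y to its left, z up, the work surface at z = 0. Lengths are in m, angles in rad, forces in N, time in s.
With the tool pointing down it reaches from about 0.25 to 0.775 m from the base axis. Payload 4 kg.
Tool frame: the origin (TCP) lies on the centre line of the jaws, within the pads' length; the fingertips stand 17 mm ahead of it and the grasp point (between the pads) lies 2 mm behind it; z points along the fingers, y is the line along which they close (so a half turn about z gives the same grasp; the last joint's range is limited). The gripper opens to 94 mm and grips with 3 to 60 N. Pads are 16 mm wide; open, the fingers measure 119 mm over their backs; the gripper's body (75 mm by 177 mm) begins 78 mm behind the grasp point.
Start: joints at [1.065, 0.087, 1.371, -0, 1.684, -0.103], TCP at [0.216, 0.506, 0.223] pointing down, gripper open.
Joint ranges: [-3.1, 3.1], [-0.76, 2.03], [0.27, 2.55], [-1.08, 4.22], [0.17, 2.65], [-2.57, 2.57]. Speed limits (rad/s): [2.79, 2.79, 3.14, 3.14, 3.14, 3.14].

## Interface

Orientations are given as a unit quaternion [w, x, y, z].
In Python, from station import * gives the robot as it stands.
- The arm moves only by the tool step_arm, never from a script. Its argument "motion" is one flat list of numbers, 5 for each row, row after row: the shift along the tool's x, y, z in units of 40 mm (1.0 is 40 mm), then the turn about the tool's z in units of 6 degrees (1.0 is 6 degrees), then the opening, from -1 (shut) to 1 (fully open), so that 0 is half open. In form: [x, y, z, roll, fingers, x, y, z, roll, fingers, ...]. A call has 1 to 10 rows; each row shifts and turns the commanded pose from where the row before left it, along the tool's axes as they then stand; what a row does not reach is not made up. A row lasts 1/8 s, in which the tool goes at most 62.5 mm and 10.7 degrees, less where a joint would pass 70% of its speed; a pose out of reach is approached as far as the arm can. A call is refused whole if a number of a shift passes 1 or a number of a turn 1, either way. A call with a gripper value outside its range is refused whole. The fingers move at their own pace and stop on an object; the grip force is fixed at half the most. Time passes only in rows, so rows that do not move let the fingers close. It gives the time, the measured TCP pose, the force, the opening and the grip force at its end, in the units of the state.
- state(): the state, without advancing time (a new reading comes with each control period).
- snapshot(name): name is "side" or "top"; returns the picture (420x560x3 uint8, blue, green, red); there is no depth.
- calibration(name): a dict with "fx", "fy", "cx", "cy" (pixels), "world_from_camera" (4x4, takes a point from camera to world coordinates). Camera axes: x right, y up, looking along -z (the intrinsics and any distortion apply to the point x, -y, -z); pixel columns grow to the right and rows downward; lengths in m; the calibration is good to about 2 mm. A picture is of the moment at which its call begins. calibration takes no time and is no camera call.
- finish_job(): hands the job in; it is judged then, once.
Trained networks look in the newest picture that a camera, given by its name, has taken for a name from the list of things; names that differ only in an ending like _2 or _b are one class to them, and where a whole thing is asked for, a point or a joint stands for the part that bears it (a point fixed in the world has none). Each returns a list of dicts, best first, with "confidence" (0 to 1); they miss things now and then, are a little off and sometimes report something else, mostly with a low value. They report only what shows in the picture. A call takes as long as a camera call. They do not tell look-alikes from the thing itself.
- masks_of(camera, name): "pixels" (420x560 bool, what is visible of it) and "extent" ([left, top, right, bottom] in pixels, round what is visible of it).
- tip_of(camera, name): "at" ([column, row] in pixels: a listed point, or the origin of a listed thing).
The state is a dict: "t": time; "joint_positions": joint angles; "joint_vel": joint speeds; "tau": joint torques, N m; "ee_pos": TCP position; "eef_rot": TCP orientation; "force": force on the tool from outside, world axes, zero at the start; "torque": the same for the moment, N m; "width": finger opening in m; "grip_force": force on a finger pad.
Only numpy, scipy, OpenCV 4.12 (cv2) and the standard library are available. Lean on these libraries where they do the work, as an engineer would, in place of code of your own. Each camera call takes 0.05 s, during which the arm holds its last target. There are 200 camera calls.

## Working session

There is one attempt and no reset: what is moved stays moved. The work goes in short steps, Python scripts to look and compute and a tool call to move; the robot and the scene stay as the last step left them, time stands still between calls to the robot, and variables do not carry over. Pictures are saved under pics/ and viewed, at most 10 in all, crops included, and the job is handed in when it is done.

Besides the shell and the picture viewer there is one more tool, called after ">>>" as name(argument=value, ...) on one line, values as JSON. step_arm: Moves the arm, as the interface text tells. Its arguments: {"type":"object","properties":{"motion":{"type":"array","items":{"type":"number"}}},"required":["motion"]}

```bash
mkdir -p pics; cat > h.py <<'E'
from station import *
import numpy as np, cv2
def ray(cam,px):
    c=calibration(cam);T=np.array(c["world_from_camera"])
    d=T[:3,:3]@np.array([(px[0]-c["cx"])/c["fx"],-(px[1]-c["cy"])/c["fy"],-1]);return T[:3,3],d
def at(cam,px,z):
    o,d=ray(cam,px);return o+d*(z-o[2])/d[2]
E
python3 - <<'E'
from h import *
for n in("side","top"):
    cv2.imwrite(f"pics/{n}0.png",snapshot(n)); c=calibration(n); print(n,{k:v for k,v in c.items() if k!="world_from_camera"},np.round(c["world_from_camera"],3).tolist())
    for k,z in(("gap_mid",.1),("collar",.1),("clip_body",.1),("chute_lip",.1),("spacer_center",.112),("cap1",.1),("cap2",.1),("cap3",.1),("bin",0),("ledge",0)):
        for r in tip_of(n,k)[:4]: print(k,round(r["confidence"],2),np.round(r["at"]),np.round(at(n,r["at"],z),3))
E
```

```text
side {'fx': 379.02302368377667, 'fy': 379.02302368377667, 'cx': 274.42991609179626, 'cy': 209.54747198483994} [[0.967, 0.172, -0.19, 0.357], [-0.255, 0.592, -0.764, -0.637], [-0.019, 0.787, 0.616, 0.578], [0.0, 0.0, 0.0, 1.0]]
gap_mid 0.69 [290. 204.] [ 0.541 -0.034  0.1  ]
collar 0.64 [318. 203.] [ 0.597 -0.048  0.1  ]
collar 0.55 [270. 210.] [ 0.495 -0.043  0.1  ]
clip_body 0.68 [318. 201.] [ 0.6   -0.043  0.1  ]
clip_body 0.3 [271. 311.] [ 0.435 -0.285  0.1  ]
chute_lip 0.95 [292. 196.] [ 0.553 -0.009  0.1  ]
chute_lip 0.6 [291. 202.] [ 0.544 -0.03   0.1  ]
spacer_center 0.73 [416. 390.] [ 0.575 -0.457  0.112]
spacer_center 0.7 [192. 338.] [ 0.315 -0.309  0.112]
spacer_center 0.66 [325. 245.] [ 0.56  -0.182  0.112]
spacer_center 0.31 [296. 240.] [ 0.514 -0.157  0.112]
cap1 0.86 [266. 314.] [ 0.426 -0.289  0.1  ]
cap1 0.56 [247. 221.] [ 0.443 -0.063  0.1  ]
cap1 0.52 [340. 203.] [ 0.64  -0.061  0.1  ]
cap2 0.86 [266. 314.] [ 0.426 -0.289  0.1  ]
cap2 0.56 [247. 221.] [ 0.443 -0.063  0.1  ]
cap2 0.52 [340. 203.] [ 0.64  -0.061  0.1  ]
cap3 0.86 [266. 314.] [ 0.426 -0.289  0.1  ]
cap
[... 685 characters left out ...]
ute_lip 0.22 [361. 224.] [ 0.434 -0.292  0.1  ]
spacer_center 0.98 [339. 272.] [ 0.316 -0.232  0.112]
spacer_center 0.84 [317. 175.] [ 0.56  -0.183  0.112]
spacer_center 0.8 [400. 157.] [ 0.605 -0.397  0.112]
cap1 0.66 [267. 141.] [ 0.651 -0.056  0.1  ]
cap1 0.48 [360. 225.] [ 0.431 -0.29   0.1  ]
cap1 0.42 [266. 223.] [ 0.44  -0.052  0.1  ]
cap2 0.66 [267. 141.] [ 0.651 -0.056  0.1  ]
cap2 0.48 [360. 225.] [ 0.431 -0.29   0.1  ]
cap2 0.42 [266. 223.] [ 0.44  -0.052  0.1  ]
cap3 0.66 [267. 141.] [ 0.651 -0.056  0.1  ]
cap3 0.48 [360. 225.] [ 0.431 -0.29   0.1  ]
cap3 0.42 [266. 223.] [ 0.44  -0.052  0.1  ]
bin 0.58 [189. 184.] [0.557 0.157 0.   ]
ledge 0.92 [263. 185.] [ 0.552 -0.044  0.   ]
```

```bash
python3 - <<'E'
import cv2
a=cv2.imread("pics/top0.png")[90:290,140:420]; cv2.imwrite("pics/topc.png",cv2.resize(a,None,fx=2.8,fy=2.8,interpolation=cv2.INTER_CUBIC))
E
```

```text
(no output)
```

View pics/topc.png

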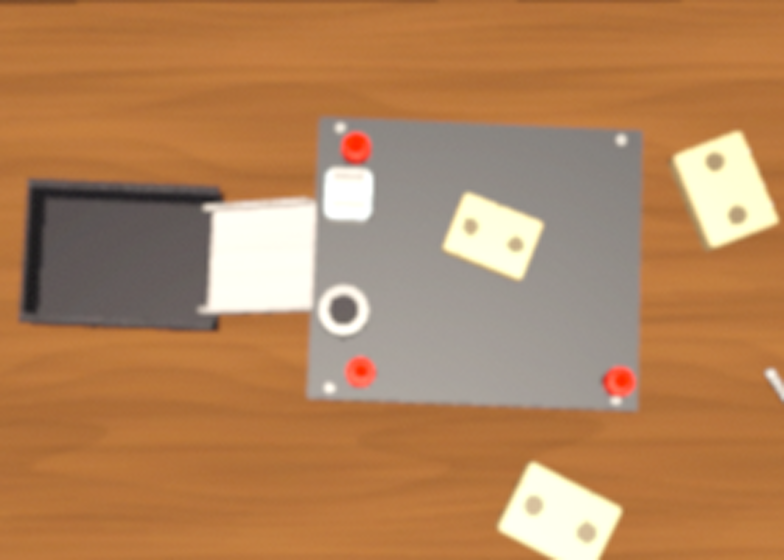

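View pics/side0.png

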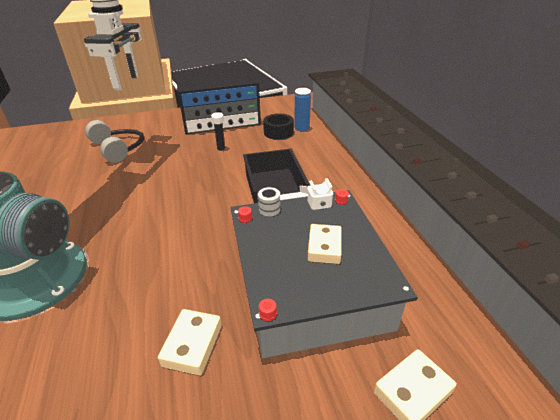

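The top view shows the smallest spacer on the ledge at crop px (493,236). The collar is at (343,310), the clip at (348,194), and the caps are at (356,147), (361,372) and (620,381). The two larger spacers lie on the table. Next I'll fit the ledge frame and measure the spacer pose.

```bash
cat >> h.py <<'E'
# ledge pose from top corners (crop px): x- y+ , x+ y+, x+ y-, x- y-
cr=np.array([[307,398],[320,118],[642,130],[637,410]])/2.8+[140,90]
W=np.array([at("top",p,.1)[:2] for p in cr]); L=np.array([[-.13,.03],[.13,.03],[.13,-.27],[-.13,-.27]])
lc,wc=L.mean(0),W.mean(0); U,_,V=np.linalg.svd((L-lc).T@(W-wc)); R=(U@V).T
t=wc-R@lc; TH=np.arctan2(R[1,0],R[0,0])
def tol(p): return R.T@(np.array(p)[:2]-t)
def tow(p): return R@np.array(p)+t
def spacer():
    im=snapshot("top"); best=None
    hsv=cv2.cvtColor(im,cv2.COLOR_BGR2HSV)
    m=((hsv[...,0]>15)&(hsv[...,0]<40)&(hsv[...,1]>20)&(hsv[...,1]<120)&(hsv[...,2]>170)).astype(np.uint8)
    m=cv2.morphologyEx(m,cv2.MORPH_CLOSE,np.ones((7,7)))
    for c in cv2.findContours(m,0,1)[0]:
        if cv2.contourArea(c)<100: continue
        q=np.array([tol(at("top",p,.124)) for p in c[:,0]])*1000
        (x,y),(w,h),a=cv2.minAreaRect(q.astype(np.float32))
        if w>h: a+=90;w,h=h,w
        a=(a+90)%180-90
        if abs(x)<125 and -260<y<150: print("spacer x %.1f y %.1f w %.1f h %.1f heading %.1f deg (+=CCW)"%(x,y,w,h,a))
    return im
E
python3 - <<'E'
from h import *
print(np.round(tow([0,0]),4),np.degrees(TH),np.round([tol(w)*1000 for w in W],1).tolist())
spacer()
s=state();w,x,y,z=s["eef_rot"];from scipy.spatial.transform import Rotation as Ro
M=Ro.from_quat([x,y,z,w]).as_matrix();print(np.round(M,3).tolist(),s["ee_pos"],s["width"],s["t"])
for k in("collar","clip_body","cap1"):
  for r in tip_of("top",k): print(k,r["confidence"],tol(at("top",r["at"],.1))*1000)
E
```

```text
[ 0.545 -0.046] -2.8166456362475287 [[-129.6, 30.1], [129.0, 28.9], [130.0, -269.6], [-129.3, -269.3]]
spacer x 8.4 y 34.9 w 85.7 h 176.6 heading -42.9 deg (+=CCW)
spacer x 22.3 y -130.4 w 62.3 h 81.6 heading -19.8 deg (+=CCW)Traceback (most recent call last):
  File "<stdin>", line 3, in <module>
  File "h.py", line 22, in spacer
    q=np.array([tol(at("top",p,.124)) for p in c[:,0]])*1000
                    ~~^^^^^^^^^^^^^^
  File "h.py", line 7, in at
    o,d=ray(cam,px);return o+d*(z-o[2])/d[2]
        ~~~^^^^^^^^
  File "h.py", line 4, in ray
    c=calibration(cam);T=np.array(c["world_from_camera"])
ValueError: time passes only in moves, steps and waits
```

```bash
sed -i 's/^def ray/from functools import lru_cache\ncalibration=lru_cache(None)(calibration)\ndef ray/; s/contourArea(c)<100/contourArea(c)<600/' h.py
python3 - <<'E'
from h import *
spacer()
s=state();w,x,y,z=s["eef_rot"];from scipy.spatial.transform import Rotation as Ro
M=Ro.from_quat([x,y,z,w]).as_matrix();print(np.round(M,3).tolist(),s["ee_pos"],s["width"],s["t"])
for k in("collar","clip_body","cap1"):
  for r in masks_of("top",k)[:3]:
    e=r["extent"];print(k,round(r["confidence"],2),tol(at("top",[(e[0]+e[2])/2,(e[1]+e[3])/2],.13))*1000)
print(np.round(tow([.02,-.2]),4),np.round(tow([0,-.2]),4))
E
```

```text
spacer x 22.2 y -130.5 w 62.3 h 81.9 heading -19.8 deg (+=CCW)
[[-0.92, 0.392, 0.0], [0.392, 0.92, 0.0], [-0.0, 0.0, -1.0]] [0.21559916 0.50601379 0.22253336] 0.09418486270049067 1.2
collar 0.7 [-12.4201425   14.91609894]
clip_body 0.72 [-2.23598713  9.94036105]
cap1 0.66 [97.16364007 -8.60004492]
cap1 0.6 [-108.38364749 -250.17039581]
cap1 0.27 [  17.08157849 -132.17253173]
[ 0.5551 -0.2467] [ 0.5351 -0.2457]
```

>>> step_arm(motion=[0,0,0,1,-0.45,0,0,0,1,-0.45,0,0,0,1,-0.45,0,0,0,1,-0.45,0,0,0,1,-0.45,0,0,0,1,-0.45,0,0,0,1,-0.45,0,0,0,1,-0.45,0,0,0,1,-0.45,0,0,0,1,-0.45])

```text
t: 2.6
ee_pos: [0.2156, 0.506, 0.2225]
eef_rot: [-0.0, 0.664, 0.747, 0.0]
force: [0.5, 0.3, 1.2]
width: 0.0261
grip_force: 0.0
```

>>> step_arm(motion=[0,0,0,1,-0.45,0,0,0,0.62,-0.45,-1,0.5,0,0,-0.45,-1,0.5,0,0,-0.45,-1,0.5,0,0,-0.45,-1,0.5,0,0,-0.45,-1,0.5,0,0,-0.45,-1,0.5,0,0,-0.45,-1,0.5,0,0,-0.45,-1,0.5,0,0,-0.45])

```text
t: 3.85
ee_pos: [0.3602, 0.1772, 0.2227]
eef_rot: [0.0, 0.724, 0.69, 0.0]
force: [0.9, 0.1, -0.2]
width: 0.0258
grip_force: 0.0
```

>>> step_arm(motion=[-1,0.5,0,0,-0.45,-1,0.5,0,0,-0.45,-1,0.5,0,0,-0.45,-1,0.5,0,0,-0.45,-1,0.5,0,0,-0.45,-1,0.5,0,0,-0.45,-1,0.5,0,0,-0.45,-1,0.5,0,0,-0.45,-1,0.5,0,0,-0.45,-1,0.5,0,0,-0.45])

```text
t: 5.1
ee_pos: [0.5405, -0.2322, 0.2225]
eef_rot: [0.0, 0.724, 0.69, 0.0]
force: [0.0, 0.0, 0.0]
width: 0.026
grip_force: 0.0
```

```bash
cat >> h.py <<'E'
from scipy.spatial.transform import Rotation as Ro
def tcp():
    s=state();w,x,y,z=s["eef_rot"];M=Ro.from_quat([x,y,z,w]).as_matrix()
    print("tcp ledge",np.round(tol(s["ee_pos"])*1000,1),"z %.1f"%(s["ee_pos"][2]*1000),"tool x ang vs ledge y %.1f"%(np.degrees(np.arctan2(M[1,0],M[0,0])-TH)-90),"width %.1f"%(s["width"]*1000),"F",np.round(s["force"],1),"t",s["t"])
E
python3 -c "
from h import *
tcp()"
```

```text
tcp ledge [   4.7 -186.2] z 222.5 tool x ang vs ledge y 0.0 width 26.0 F [0. 0. 0.] t 5.1
```

>>> step_arm(motion=[-0.75,0.28,0,0,-0.45,0,0,0.8,0,-0.45,0,0,0.8,0,-0.45,0,0,0.5,0,-0.45,0,0,0.36,0,-0.45,0,0,0,0,-0.45])

```text
t: 5.85
ee_pos: [0.5492, -0.2609, 0.1228]
eef_rot: [-0.001, 0.724, 0.69, -0.0]
force: [0.2, 0.1, 0.3]
width: 0.0258
grip_force: 0.0
```

```bash
python3 -c "
from h import *
tcp();im=spacer();cv2.imwrite('pics/a.png',cv2.resize(im[90:290,140:420],None,fx=2.8,fy=2.8))"
```

```text
tcp ledge [  14.8 -214.4] z 122.8 tool x ang vs ledge y 0.0 width 25.8 F [0.2 0.1 0.3] t 5.85
spacer x 23.6 y -126.6 w 62.3 h 73.7 heading -19.8 deg (+=CCW)
```

View pics/a.png

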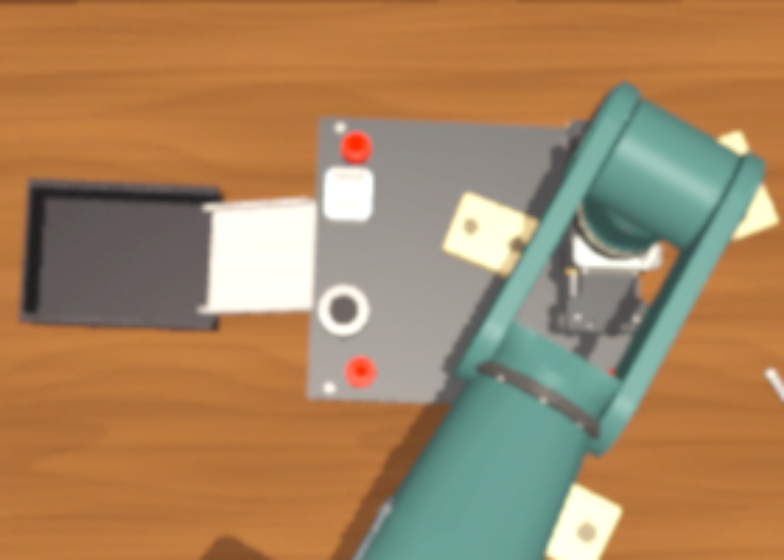

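>>> step_arm(motion=[0.2,0,0,0,-0.45,0.2,0,0,0,-0.45,0.2,0,0,0,-0.45,0.12,0,0,0,-0.45,0.12,0,0,0,-0.45,0.12,0,0,0,-0.45,0.12,0,0,0,-0.45,0.12,0,0,0,-0.45,0.12,0,0,0,-0.45,0.12,0,0,0,-0.45])

```text
t: 7.15
ee_pos: [0.5528, -0.2037, 0.1243]
eef_rot: [0.0, 0.724, 0.69, 0.0]
force: [0.5, -2.8, 2.6]
width: 0.0258
grip_force: 1.5
```

```bash
sed -i 's|^        if abs(x)<125.*|        hx,hy=-np.sin(np.radians(a)),np.cos(np.radians(a)); f=h/2-2.9-38\n        if abs(x)<125 and -260<y<150 and w<75: print("w %.1f h %.1f heading %.1f; centre from front: x %.1f y %.1f"%(w,h,a,x+f*hx,y+f*hy))|' h.py; python3 -c "
from h import *
tcp();im=spacer();cv2.imwrite('pics/b.png',cv2.resize(im[90:290,140:420],None,fx=2.8,fy=2.8))"
```

```text
tcp ledge [  15.5 -157.1] z 124.3 tool x ang vs ledge y 0.0 width 25.8 F [ 0.5 -2.8  2.6] t 7.15
```

View pics/b.png

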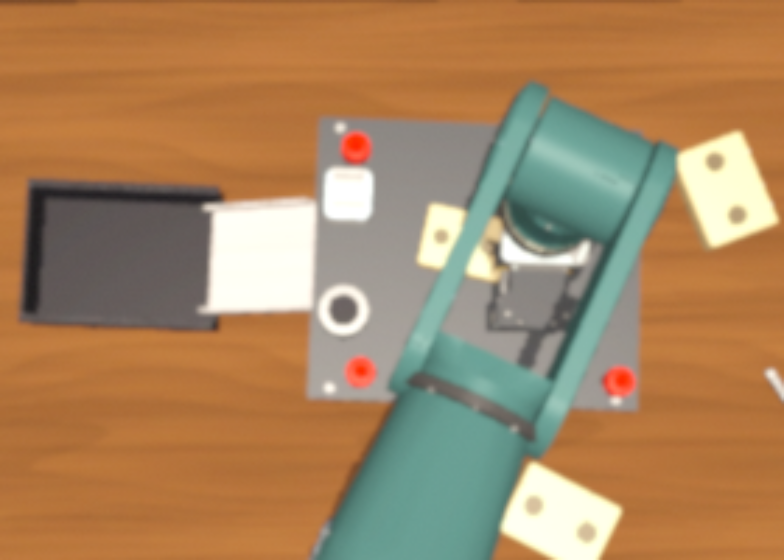

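>>> step_arm(motion=[0.12,0,0,0,-0.45,0.12,0,0,0,-0.45,0.12,0,0,0,-0.45,0.12,0,0,0,-0.45,0.12,0,0,0,-0.45])

```text
t: 7.82
ee_pos: [0.5538, -0.1797, 0.1244]
eef_rot: [0.0, 0.724, 0.69, -0.0]
force: [0.3, -3.9, 3.2]
width: 0.0259
grip_force: 1.8
```

```bash
cat >> h.py <<'E'
def front(ymax=-25):
    im=snapshot("top"); hsv=cv2.cvtColor(im,cv2.COLOR_BGR2HSV)
    m=(hsv[...,0]>15)&(hsv[...,0]<40)&(hsv[...,1]>20)&(hsv[...,1]<120)&(hsv[...,2]>170)
    v,u=np.nonzero(m); q=np.array([tol(at("top",p,.124)) for p in zip(u,v)])*1000
    q=q[(abs(q[:,0])<75)&(q[:,1]<ymax)&(q[:,1]>-200)]
    f=q[q[:,1]>q[:,1].max()-25]; xs=[];ys=[]
    x0,x1=f[:,0].min(),f[:,0].max()
    for x in np.arange(x0,x1,3):
        k=f[abs(f[:,0]-x)<1.6]
        if len(k) and x0+9<x<x1-9: xs.append(x);ys.append(k[:,1].max())
    p=np.polyfit(xs,ys,1); a=np.arctan(p[0]); xm=(x0+x1)/2; ym=np.polyval(p,xm)-1
    print("front x %.1f..%.1f y %.1f heading %.1f; centre x %.1f y %.1f"%(x0,x1,ym,np.degrees(a),xm+38*np.sin(a),ym-38*np.cos(a)))
    return im
E
python3 -c "
from h import *
tcp();front()"
```

```text
tcp ledge [  15.4 -133.1] z 124.4 tool x ang vs ledge y 0.0 width 25.9 F [ 0.3 -3.9  3.2] t 7.825
front x -22.0..37.3 y -47.3 heading 2.0; centre x 9.0 y -85.3
```

>>> step_arm(motion=[-0.2,0,0,0,-0.45,0,-0.19,0,0,-0.45,0.1,0,0,0,-0.45,0.1,0,0,0,-0.45,0.12,-0.03,0,0,-0.45,0.12,-0.03,0,0,-0.45,0.12,-0.03,0,0,-0.45,0.12,-0.03,0,0,-0.45,0,0,0,0,-0.45])

```text
t: 9.0
ee_pos: [0.5422, -0.1592, 0.1242]
eef_rot: [-0.0, 0.724, 0.69, 0.0]
force: [-0.2, -0.1, 0.1]
width: 0.0263
grip_force: 0.0
```

```bash
python3 -c "
from h import *
tcp();im=front(-15);cv2.imwrite('pics/c.png',cv2.resize(im[120:260,220:360],None,fx=4,fy=4,interpolation=2))"
```

```text
tcp ledge [   2.9 -113.2] z 124.2 tool x ang vs ledge y 0.1 width 26.3 F [-0.2 -0.1  0.1] t 9.0
front x -66.2..33.6 y -24.6 heading -6.6; centre x -20.7 y -62.3
```

View pics/c.png

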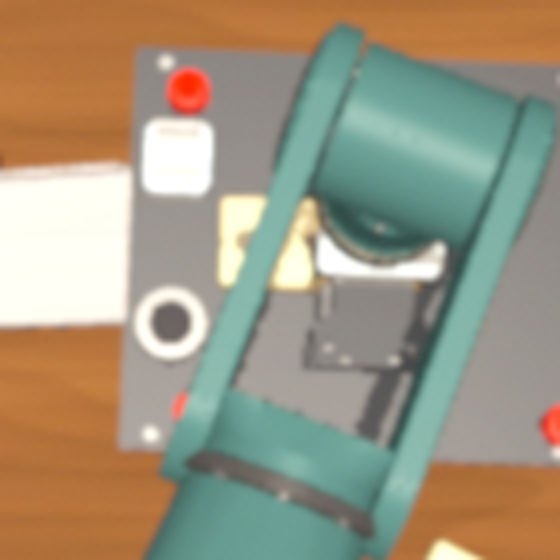

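```bash
python3 -c "
from h import *
P=lambda u,v,z:np.round(tol(at('top',[u/4+220,v/4+120],z))*1000,1)
print(P(219,196,.124),P(219,287,.124),'clip',P(178,117,.132),P(178,195,.132),'collar',P(170,286,.142),P(170,361,.142),P(134,324,.142),P(208,324,.142))"
```

```text
[ 30.6 -27.2] [-27.2 -29.3] clip [78.5  0.5] [28.8 -1.4] collar [-30.1   1.3] [-76.6  -0.5] [-54.6  22.6] [-52.8 -23.1]
```

>>> step_arm(motion=[0.12,-0.02,0,0,-0.45,0.12,-0.02,0,0,-0.45,0.12,-0.015,0,0,-0.45,0.12,-0.01,0,0,-0.45])

```text
t: 9.55
ee_pos: [0.5407, -0.1406, 0.1243]
eef_rot: [0.0, 0.724, 0.69, -0.0]
force: [1.1, -2.7, 1.1]
width: 0.0262
grip_force: 1.2
```

```bash
python3 -c "
from h import *
tcp();im=snapshot('top');cv2.imwrite('pics/d.png',cv2.resize(im[130:230,220:320],None,fx=5,fy=5,interpolation=2))"
```

```text
tcp ledge [  0.4 -94.7] z 124.3 tool x ang vs ledge y 0.0 width 26.2 F [ 1.1 -2.7  1.1] t 9.55
```

View pics/d.png

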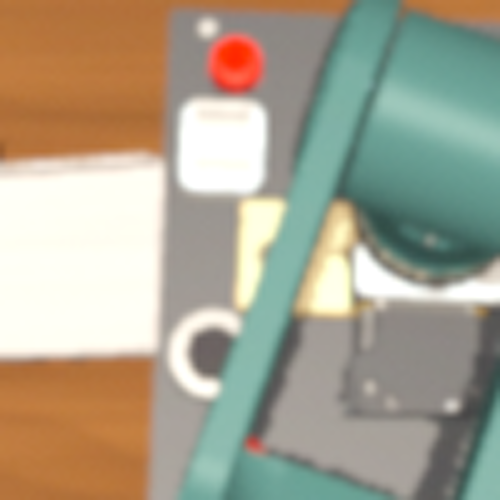

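```bash
python3 -c "
from h import *
P=lambda u,v,z:np.round(tol(at('top',[u/5+220,v/5+130],z))*1000,1)
print(P(238,198,.124),P(233,310,.124),P(340,202,.124),P(340,316,.124),'clip',P(222,193,.132),'collar',P(208,309,.142))"
```

```text
[28.3 -9.2] [-28.7  -8.9] [ 28.3 -60.7] [-29.6 -62.7] clip [29.2 -1.1] collar [-30.9   3.5]
```

>>> step_arm(motion=[0.12,0,0,0,-0.45,0.12,0,0,0,-0.45,0.12,0,0,0,-0.45,0.12,0,0,0,-0.45,0.12,0,0,0,-0.45,0.12,0,0,0,-0.45,0.12,0,0,0,-0.45])

```text
t: 10.48
ee_pos: [0.5424, -0.1069, 0.1243]
eef_rot: [0.0, 0.724, 0.69, -0.0]
force: [-1.5, -4.5, 1.3]
width: 0.0256
grip_force: 2.0
```

```bash
python3 -c "
from h import *
tcp();im=snapshot('side');cv2.imwrite('pics/e.png',cv2.resize(im[140:280,200:380],None,fx=4,fy=4,interpolation=2))"
```

```text
tcp ledge [  0.4 -61. ] z 124.3 tool x ang vs ledge y 0.0 width 25.6 F [-1.5 -4.5  1.3] t 10.475
```

View pics/e.png

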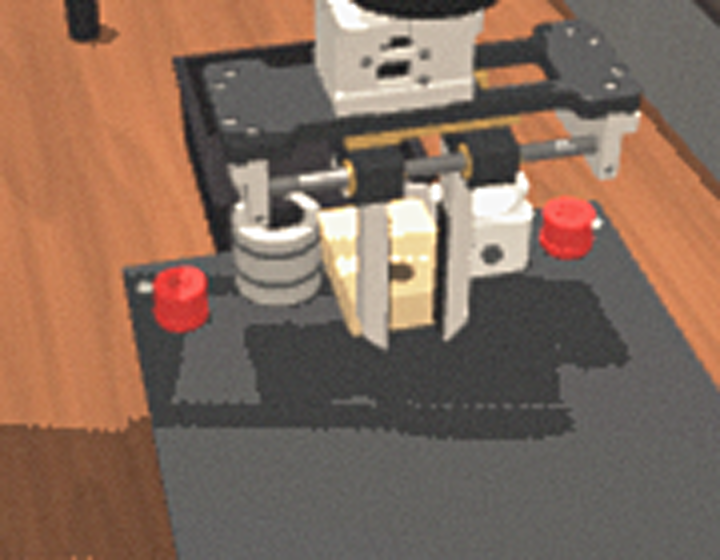

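>>> step_arm(motion=[0.1,0,0,0,-0.45,0.1,0,0,0,-0.45,0.1,0,0,0,-0.45,0.1,0,0,0,-0.45])

```text
t: 11.02
ee_pos: [0.5432, -0.091, 0.1243]
eef_rot: [0.0, 0.724, 0.69, 0.0]
force: [-0.3, -5.7, 3.3]
width: 0.0258
grip_force: 2.3
```

>>> step_arm(motion=[0.1,0,0,0,-0.45,0.1,0,0,0,-0.45,0.1,0,0,0,-0.45,0.1,0,0,0,-0.45])

```text
t: 11.52
ee_pos: [0.5439, -0.075, 0.1242]
eef_rot: [0.0, 0.724, 0.69, 0.0]
force: [0.3, -4.6, 4.0]
width: 0.0258
grip_force: 2.5
```

>>> step_arm(motion=[0.1,0,0,0,-0.45,0.1,0,0,0,-0.45,0.1,0,0,0,-0.45,0.1,0,0,0,-0.45,0.1,0,0,0,-0.45,0,0,0,0,-0.45,0,0,0,0,-0.45])

```text
t: 12.4
ee_pos: [0.5447, -0.0544, 0.1236]
eef_rot: [-0.001, 0.724, 0.69, 0.0]
force: [0.1, -1.9, 1.1]
width: 0.0255
grip_force: 0.6
```

```bash
python3 -c "
from h import *
tcp();im=snapshot('top');cv2.imwrite('pics/f.png',cv2.resize(im[130:230,140:320],None,fx=4,fy=4,interpolation=2))"
```

```text
tcp ledge [ 0.1 -8.4] z 123.6 tool x ang vs ledge y 0.0 width 25.5 F [ 0.1 -1.9  1.1] t 12.4
```

View pics/f.png

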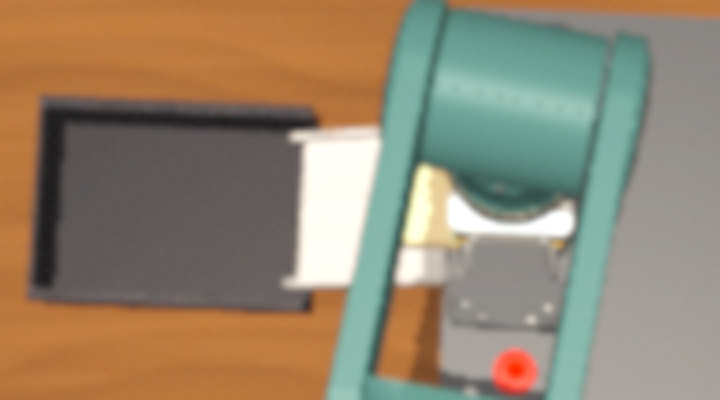

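The spacer is over the lip, at about (428,205), but still resting against the fingers and the lip. I'll push a little further.

>>> step_arm(motion=[0.12,0,0,0,-0.45,0.12,0,0,0,-0.45,0.12,0,0,0,-0.45,0.12,0,0,0,-0.45,0,0,0,0,-0.45,0,0,0,0,-0.45,0,0,0,0,-0.45])

```text
t: 13.32
ee_pos: [0.5457, -0.0361, 0.1241]
eef_rot: [-0.0, 0.724, 0.69, 0.0]
force: [-0.6, -0.3, 0.1]
width: 0.0258
grip_force: 0.0
```

```bash
python3 -c "
from h import *
tcp()
for z in masks_of('side','spacer_center')[:0]: pass
im=snapshot('top');cv2.imwrite('pics/g.png',cv2.resize(im[130:230,140:320],None,fx=4,fy=4,interpolation=2))"
```

```text
tcp ledge [0.3 9.9] z 124.1 tool x ang vs ledge y 0.0 width 25.8 F [-0.6 -0.3  0.1] t 13.325
```

View pics/g.png

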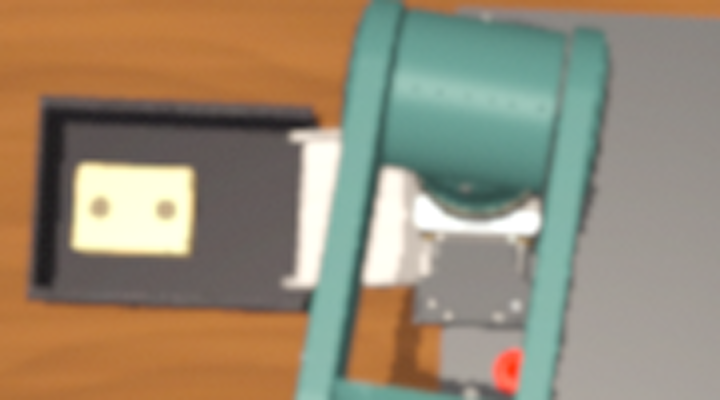

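The spacer lies flat in the bin, centred at (132,208). I'll raise the fingers clear and hand in.

>>> step_arm(motion=[0,0,0.0,0,-0.45,0,0,-0.3,0,-0.45,0,0,-0.6,0,-0.45,0,0,-0.8,0,-0.45,0,0,-0.8,0,-0.45,0,0,0,0,-0.45,0,0,0,0,-0.45,0,0,0,0,-0.45,0,0,0,0,-0.45,0,0,0,0,-0.45])

```text
t: 14.68
ee_pos: [0.5455, -0.0359, 0.2233]
eef_rot: [-0.001, 0.724, 0.69, -0.0]
force: [0.4, -0.6, -0.5]
width: 0.0256
grip_force: 0.0
```

```bash
python3 -c "
from h import *
tcp()
for r in tip_of('top','spacer_center')[:4]: print(np.round(r['at'],1),np.round(tol(at('top',r['at'],.016))*1000))
snapshot('side')
for r in tip_of('side','cap1')[:4]: print(np.round(r['at'],1))
print(finish_job())"
```

```text
tcp ledge [ 0.  10.1] z 223.3 tool x ang vs ledge y 0.0 width 25.6 F [ 0.4 -0.6 -0.5] t 14.675
[172.7 181.5] [  4. 246.]
[338.2 274. ] [-228. -208.]
[398.1 157.7] [  94. -366.]
[246.  218.6]
[268.4 312.6]
[340.2 202.2]
[273.8 185.6]
the job is handed in; nothing more can be done
None
```

I pushed the smallest spacer through the gap and down the chute, and the last picture shows it lying flat in the bin. The caps look unmoved to within a few pixels, the arm is clear, and I handed the job in at about 15 s, but the hand-in call returned no verdict.

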